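Press the next flask into the touch-start mixer and hold it there

TASK

The round flask with the green stopper is finished and still sits in the mixer's sprung ring cradle: stand it upright in the empty cork ring and let go of it. Then take the round flask with the blue stopper from its cork ring, seat it upright in the mixer's cradle and press it down against the spring, more than half of the cradle's travel but without forcing it, as one does to make the mixer run. Finish like that, still gripping the flask and holding it pressed down, with the beaker, the white bottle and the violet-capped vial left where they stand.

Things in the scene. Friction and masses are not known exactly. Their poses are not given: they have to be found in the camera images.
- flask_green: finished flask: 50 ml round-bottomed amber glass, green plastic stopper, 0.1 kg. Origin at the lowest point of the belly, z along the neck. Belly: ball 51 mm across (0 to 51 mm up); straight neck 22 mm across from 54 to 86 mm up, the place to grip (about 72 mm up); bead 26 mm across to 91 mm; stopper 27 mm across, top at 103 mm. Starts in the mixer's cradle.
- flask_blue: next flask: same shape, size and origin as the other, with a blue plastic stopper. It starts standing in the cork ring ring_full.
- ring_empty: the cork ring with nothing in it: loose, 80 mm across, 22 mm high, hole 40 mm across, standing flat on the counter. Origin at the centre of its underside. A flask's belly rests in its upper edge.
- ring_empty_seat (a point): point on the axis of the empty cork ring, 12 mm above the counter: where a flask's origin (lowest point) is when it rests in the ring
- ring_full: the like cork ring in which the blue-stoppered flask stands at the start
- mixer: small white round touch-start mixer, fixed to the counter: housing 124 mm across and 82 mm high, a control lip on its front (-x side at yaw 0) out to about 88 mm from the axis. Origin at the centre of its underside; the cradle stands on its axis. Its motor does not run here.
- cradle_seat (a point): point on the mixer's axis that moves with the cradle: where a flask's origin (lowest point) is when it rests in the black rubber ring (72 mm across, hole 40 mm); 109 mm above the counter when the cradle is up. The ring's top edge is 10 mm above this point.
- cradle (a joint): how far the sprung cradle is pressed down, m: 0 up (also with a flask merely resting in it), 0.012 on its stop. It starts to move at about 5 N, takes about 8 N at half travel and 12 N at the stop, and springs back.
- beaker: bystander: glass beaker, 52 mm across, 66 mm high, origin at the centre of its underside
- diluent: bystander: white plastic bottle with screw cap, 37x40x94 mm, origin at the centre of its underside
- vial: bystander: small glass vial with violet cap, 22 mm across, 41 mm high, origin at the centre of its underside

How it is judged:
By the outcome, as a careful person would: the job done as asked, in the order asked, and still so for the second after the job is handed in, while the arm keeps its last pose, push and grip.
It also fails if it takes over 56 s, if anything falls off the work surface, if the arm or the gripper's body presses on something with over 40 N, if the wrist force passes 120 N, or if a joint passes its speed limit or range.

ROBOT

A 7-joint arm with a two-finger parallel gripper is mounted at the origin on a cart in front of the work surface, level with it; the furniture and walls round the work are solid. World frame = base frame: x ahead of the robot, y to its left, z up, the work surface at z = 0. Lengths are in mm, angles in rad, forces in N, time in s.
With the tool pointing down it reaches from about 425 to 875 mm from the base axis. Payload 8.4 kg.
Tool frame: the origin (TCP) lies on the centre line of the jaws, within the pads' length; the fingertips stand 22 mm ahead of it and the grasp point (between the pads) lies 3 mm ahead of it; z points along the fingers, y is the line along which they close (so a half turn about z gives the same grasp; the last joint's range is limited). The gripper opens to 85 mm and grips with 20 to 120 N. Pads are 22 mm wide; open, the fingers measure 114 mm over their backs; the gripper's body (76 mm by 85 mm) begins 54 mm behind the grasp point. The pads swing forward as they close: fully open they stand 13 mm farther back than shut.
Start: joints at [1.046, 0.333, 0.04, 1.465, -0.013, 1.343, -0.059], TCP at [268.457, -591.942, 253.308] pointing down, gripper open.
Joint ranges: [-2.58, 2.58], [-0.38, 2.09], [-1.3, 1.39], [0.25, 2.4], [-1.5, 4.64], [0.08, 2.09], [-2.65, 2.65]. Speed limits (rad/s): [2.22, 2.22, 2.79, 2.79, 3.14, 3.14, 3.14].

INTERFACE

Orientations are given as a unit quaternion [w, x, y, z].
In Python, from station import manip gives the robot as it stands.
- The arm moves only by the shell command python3 nudge.py [FORCE], which reads ROWS from standard input. ROWS is a JSON list of rows, 1 to 20 of them, each of 5 numbers: dx, dy, dz in shares of the most that a row can go, 1 being 62.5 mm, then a turn about the tool's z in parts of the range, where 1.0 means pi rad, then the finger opening in mm; each row shifts and turns the commanded pose from where the row before left it, along the tool's axes as they then stand; what a row does not reach is not made up. A row lasts 1/8 s, in which the tool goes at most 62.5 mm and 0.188 rad, less where a joint would pass 70% of its speed; a pose out of reach is approached as far as the arm can. The fingers move at their own pace and stop on an object; FORCE is the grip in N (left out, the last holds). Time passes only in rows, so rows that do not move let the fingers close. It prints the time, the measured TCP pose, the force, the opening and the grip force at its end. No shift or turn number may pass 1 either way. Input that does not fit is refused with a message, and nothing moves.
- manip.state(): the state, without advancing time (a new reading comes with each control period).
- manip.grab_frame(name): name is "scene" or "top" or "wrist"; returns the picture (384x512x3 uint8, red, green, blue); there is no depth.
- manip.camera_info(name): a dict with "mtx" (3x3 intrinsics, pixels), "extrinsics" (4x4, takes a point from world to camera coordinates). Camera axes: x right, y down, z forward; pixel columns grow to the right and rows downward; lengths in mm; the calibration is good to about 2 mm. A picture is of the moment at which its call begins: read the wrist's pose just before it. camera_info takes no time and is no camera call; for the wrist camera it gives the pose at the moment of the call.
- manip.job_done(): hands the job in; it is judged then, once.
The state is a dict: "time_s": time; "joint_pos": joint angles; "qvel": joint speeds; "tau": joint torques, N m; "tcp_pos": TCP position; "eef_rot": TCP orientation; "force": force on the tool from outside, world axes, zero at the start; "torque": the same for the moment, N m; "width": finger opening in mm; "finger_force": force on a finger pad.
Only numpy, scipy, OpenCV 4.12 (cv2) and the standard library are available. Lean on these libraries where they do the work, as an engineer would, in place of code of your own. Each camera call takes 0.05 s, during which the arm holds its last target. There are 200 camera calls.

## Working session

There is one attempt and no reset: what is moved stays moved. The work goes in short steps, Python scripts to look and compute and a shell command to move; the robot and the scene stay as the last step left them, time stands still between calls to the robot, and variables do not carry over. Pictures are saved under pics/ and viewed, at most 13 in all, crops included, and the job is handed in when it is done.

```bash
ls; mkdir -p pics
python3 - <<'E'
from station import manip
import cv2
s=manip.state();print({k:s[k] for k in("time_s","tcp_pos","eef_rot","force","width")})
for n in("scene","top"):
    cv2.imwrite(f"pics/{n}0.png",manip.grab_frame(n)[:,:,::-1]); i=manip.camera_info(n);print(n,i["mtx"],i["extrinsics"])
E
```

```text
nudge.py
pics
station.py
{'time_s': 0.0, 'tcp_pos': array([ 268.30800819, -591.58668848,  252.44335333]), 'eef_rot': array([-7.66658610e-04,  9.77421095e-01,  2.11299246e-01, -2.08338863e-04]), 'force': array([-0.33022642, -0.36724455,  0.35560077]), 'width': 84.9795408742737}
scene [[389.22028462   0.         258.1464287 ]
 [  0.         389.22028462 188.78315289]
 [  0.           0.           1.        ]] [[-5.62763258e-01 -8.26553800e-01 -1.03117243e-02  1.84899673e+02]
 [-6.29836090e-01  4.36839388e-01 -6.42244384e-01  4.67599030e+02]
 [ 5.35354103e-01 -3.54936846e-01 -7.66430571e-01  6.68590697e+02]
 [ 0.00000000e+00  0.00000000e+00  0.00000000e+00  1.00000000e+00]]
top [[397.40393948   0.         252.65553498]
 [  0.         397.40393948 192.13188007]
 [  0.           0.           1.        ]] [[-2.55866528e-02 -9.99629208e-01 -9.31504958e-03 -1.06980407e+02]
 [-9.95591776e-01  2.63221908e-02 -9.00230987e-02  5.32175154e+02]
 [ 9.02349114e-02  6.97059699e-03 -9.95896115e-01  1.00360354e+03]
 [ 0.00000000e+00  0.00000000e+00  0.00000000e+00  1.00000000e+00]]
```

View pics/scene0.png

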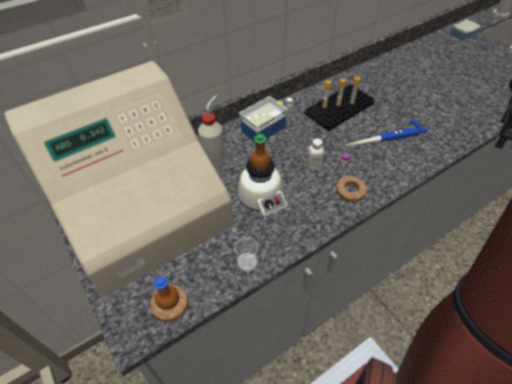

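View pics/top0.png

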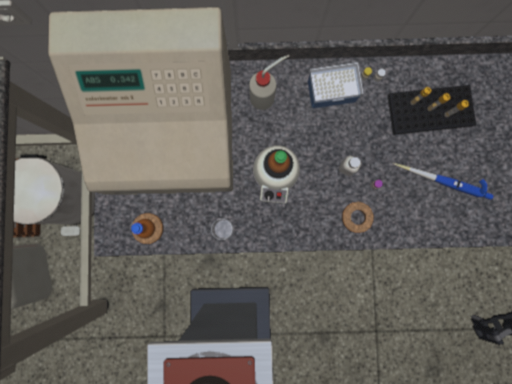

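Scene view: the green flask is in the mixer at (260,145), the blue flask in its ring at (165,298), the empty ring at (351,188). Top view: green (280,157), blue (136,229), empty ring (358,217), beaker (223,229), bottle (353,163), vial (378,184).

```bash
cat > h.py <<'E'
import cv2,numpy as np
from station import manip
from scipy.spatial.transform import Rotation as R
def ray(info,u,v):
    E=np.array(info["extrinsics"]);d=np.linalg.solve(info["mtx"],[u,v,1]);Rm=E[:3,:3]
    return -Rm.T@E[:3,3],Rm.T@d
def plane(info,u,v,z):
    c,d=ray(info,u,v);return c+d*(z-c[2])/d[2]
def proj(info,p):
    E=np.array(info["extrinsics"]);q=info["mtx"]@(E[:3,:3]@np.array(p)+E[:3,3]);return q[:2]/q[2]
def tri(rs):
    A=np.zeros((3,3));b=np.zeros(3)
    for c,d in rs:
        d=d/np.linalg.norm(d);P=np.eye(3)-np.outer(d,d);A+=P;b+=P@c
    return np.linalg.solve(A,b)
HSV={"green":((50,120,50),(85,255,255)),"blue":((105,150,90),(125,255,255)),"cork":((4,70,90),(18,190,255)),"violet":((135,90,60),(165,255,255))}
def blobs(img,col,win=None,minA=8):
    m=cv2.inRange(cv2.cvtColor(img,cv2.COLOR_RGB2HSV),*HSV[col])
    if win:
        w=np.zeros_like(m);x0,y0,x1,y1=win;w[y0:y1,x0:x1]=1;m*=w
    n,_,st,ce=cv2.connectedComponentsWithStats(m)
    return m,[(st[i].tolist(),ce[i].round(1).tolist()) for i in range(1,n) if st[i][4]>=minA]
def totool(s,p):   # world point -> tool axes displacement from TCP
    q=s["eef_rot"];return R.from_quat([q[1],q[2],q[3],q[0]]).inv().apply(np.array(p)-s["tcp_pos"])
E
python3 - <<'E'
from h import *
S=cv2.imread("pics/scene0.png")[:,:,::-1].copy();T=cv2.imread("pics/top0.png")[:,:,::-1].copy()
si,ti=manip.camera_info("scene"),manip.camera_info("top")
W={"green":((245,125,275,155),(265,145,295,170)),"blue":((145,270,180,300),(125,218,148,240)),"cork":((330,170,375,205),(338,198,380,236)),"violet":((335,145,360,165),(370,175,390,192))}
for c,(a,b) in W.items():
    ms,bs=blobs(S,c,a);mt,bt=blobs(T,c,b);print(c,bs,bt)
    bs=max(bs,key=lambda x:x[0][4]);bt=max(bt,key=lambda x:x[0][4])
    print("  tri",tri([ray(si,*bs[1]),ray(ti,*bt[1])]).round(1))
    if c=="cork":
        for i,m in((si,ms),(ti,mt)):
            cn=max(cv2.findContours(m,0,2)[0],key=cv2.contourArea);e=cv2.fitEllipse(cn);print("  ell",e,plane(i,*e[0],16).round(1))
m,_=blobs(T,"cork",(118,205,172,252));cn=max(cv2.findContours(m,0,2)[0],key=cv2.contourArea);e=cv2.fitEllipse(cn);print("full",e,plane(ti,*e[0],16))
for n,u,v,z in(("beaker",223,229,33),("bottle cap",354,162,90),("mixer",277,167,82),("anlz edge",231,188,80)):print(n,plane(ti,u,v,z).round(0))
for n,c in(("g",S[110:215,220:300]),("b",S[265:325,135:200])):pass
cv2.imwrite("pics/crop1.png",np.hstack([cv2.resize(S[120:220,220:320],(400,400),interpolation=2),cv2.resize(T[130:230,230:330],(400,400),interpolation=2)])[:,:,::-1])
E
```

```text
green [([254, 133, 12, 10, 95], [259.5, 137.8])] [([275, 151, 11, 11, 97], [280.4, 156.0])]
  tri [ 588.4 -183.3  207.8]
blue [([154, 277, 13, 12, 121], [160.3, 282.6])] [([132, 224, 10, 9, 80], [136.6, 228.0])]
  tri [443.8 153.9 109.4]
cork [([336, 176, 31, 25, 479], [351.3, 188.1])] [([343, 202, 31, 31, 574], [357.4, 216.9])]
  tri [ 458.4 -389.5   16.4]
  ell ((351.37347412109375, 187.8887939453125), (23.080591201782227, 30.240060806274414), 104.79010009765625) [ 459.  -390.6   16. ]
  ell ((357.4079895019531, 216.87350463867188), (29.851001739501953, 30.74081802368164), 135.85134887695312) [ 458.6 -389.5   16. ]
violet [([343, 153, 7, 7, 39], [345.6, 156.0])] [([374, 180, 9, 7, 47], [378.1, 183.2])]
  tri [ 542.  -440.5   39.2]
full ((147.86016845703125, 228.10397338867188), (28.273900985717773, 30.274694442749023), 21.667760848999023) [443.59269102 152.86165966  16.        ]
beaker [436. -43.  33.]
bottle cap [ 590. -369.   90.]
mixer [ 584. -182.   82.]
anlz edge [536. -69.  80.]
```

View pics/crop1.png

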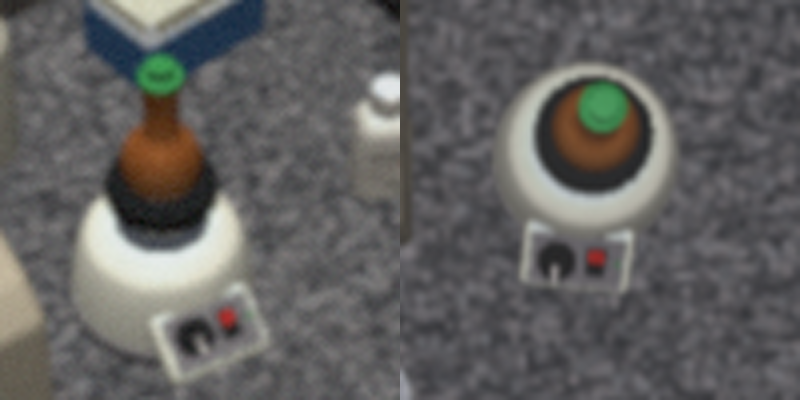

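Crop: the green flask stands upright at the cradle's centre, stopper at about (160,75) and (603,107). The triangulated stopper heights (208, 109) and the ring height match the sizes given. Next I move above the green flask.

Careful with the scale: shifts go in shares of 62.5 mm and turns go in shares of pi rad. That gives: 40 mm is 0.64, 30 mm is 0.48.

```bash
echo '[[0.24, -0.128, -0.032, 0, 85], [0.48, -0.256, -0.032, 0, 85], [0.64, -0.336, -0.032, 0, 85], [0.64, -0.336, -0.032, 0, 85], [0.64, -0.336, -0.032, 0, 85], [0.64, -0.336, -0.032, 0, 85], [0.64, -0.336, 0, 0, 85], [0.64, -0.336, 0, 0, 85], [0.64, -0.336, 0, 0, 85], [0.64, -0.336, 0, 0, 85], [0.64, -0.336, 0, 0, 85], [0.4, -0.192, 0, 0, 85], [0, 0, 0, 0, 85], [0, 0, 0, 0, 85]]' | python3 nudge.py 30
python3 - <<'E'
from h import *
s=manip.state();print(s["tcp_pos"],s["eef_rot"],totool(s,[588.4,-183.3,184]),s["joint_pos"])
E
```

```text
time_s: 1.85
tcp_pos: [566.7, -209.5, 265.3]
eef_rot: [0.0, 0.977, 0.211, -0.0]
force: [-0.3, -1.1, 0.3]
width: 85.0
finger_force: 0.0
[ 566.68064763 -209.46714069  265.28837144] [ 1.28083215e-04  9.77426555e-01  2.11275279e-01 -2.65162110e-04] [ 30.63424571 -14.87196955  81.26879082] [ 0.49110511  0.24924306 -0.25412747  1.55314177  0.06410782  1.34770769
 -0.91475066]
```

To row units: 15.6 mm is 0.2496, 15 mm is 0.24.

```bash
echo '[[0.24, -0.112, 0, 0, 85], [0.2496, -0.1264, 0.16, 0, 85], [0, 0, 0, 0, 85], [0, 0, 0, 0, 85]]' | python3 nudge.py 30
python3 - <<'E'
from h import *
s=manip.state();w=manip.camera_info("wrist");I=manip.grab_frame("wrist");cv2.imwrite("pics/w1.png",I[:,:,::-1])
print(s["tcp_pos"],totool(s,[588.4,-183.3,184]));m,b=blobs(I,"green",minA=80);print(b,w["mtx"],np.array(w["extrinsics"]))
print("expect",proj(w,[588.4,-183.3,212]))
for x in b:print(plane(w,*x[1],212))
E
```

```text
time_s: 2.35
tcp_pos: [588.7, -183.4, 255.0]
eef_rot: [-0.0, 0.977, 0.211, -0.0]
force: [-0.6, 0.2, 0.1]
width: 84.5
finger_force: 0.0
[ 588.7093162  -183.35706832  254.9641109 ] [-0.2089625  -0.15681599 70.96432704]
[([240, 201, 43, 41, 1318], [261.0, 220.9])] [[303.29079796   0.         259.23271543]
 [  0.         303.29079796 188.68883581]
 [  0.           0.           1.        ]] [[ 4.12390999e-01 -9.11006861e-01 -4.04695642e-04 -4.09962524e+02]
 [-8.69412941e-01 -3.93695047e-01  2.98538687e-01  3.99992473e+02]
 [-2.72130119e-01 -1.22762820e-01 -9.54397448e-01  5.19089767e+02]
 [ 0.00000000e+00  0.00000000e+00  0.00000000e+00  1.00000000e+00]]
expect [258.53873672 229.12635474]
[ 593.79332661 -182.44426582  212.        ]
```

View pics/w1.png

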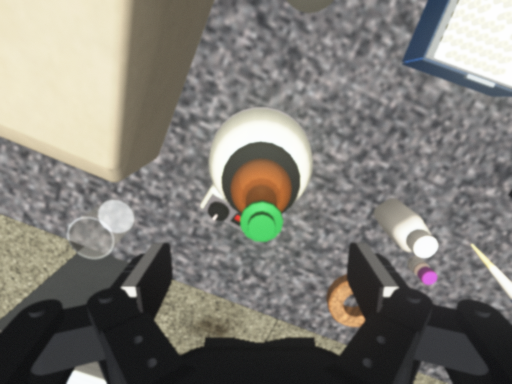

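Wrist view: the green stopper is at (261,221), about 5 mm further along tool x than the other views gave. The vial is at (428,278) and the ring at (348,300), partly hidden. I'll cross-check using the vial.

Run:
```python
from h import *
s=manip.state();w=manip.camera_info("wrist");I=manip.grab_frame("wrist")
m,b=blobs(I,"violet",minA=30);print(b)
for x in b:print("vial",plane(w,*x[1],39.2))
ti,si=manip.camera_info("top"),manip.camera_info("scene");T=manip.grab_frame("top");S=manip.grab_frame("scene")
for n,i,im,win in(("top",ti,T,(265,145,295,170)),("scene",si,S,(245,125,275,155))):
    m,b=blobs(im,"green",win);print(n,b,[plane(i,*x[1],208) for x in b])
# mixer white housing ellipse in wrist
h=cv2.cvtColor(I,cv2.COLOR_RGB2HSV);m=cv2.inRange(h,(0,0,150),(180,60,255));w0=np.zeros_like(m);w0[95:215,205:320]=1;m*=w0
cn=max(cv2.findContours(m,0,2)[0],key=cv2.contourArea);print(cv2.boundingRect(cn))
# rubber ring: dark
m=cv2.inRange(h,(0,0,0),(180,255,75));m*=w0;cn=max(cv2.findContours(m,0,2)[0],key=cv2.contourArea);e=cv2.fitEllipse(cn);print(e,plane(w,*e[0],117))
```

```text
[([418, 268, 19, 16, 227], [427.2, 275.6])]
vial [ 544.40972968 -439.60682338   39.2       ]
top [] []
scene [([254, 133, 12, 11, 93], [259.7, 137.9])] [array([ 587.67126639, -183.3066324 ,  208.        ])]
(205, 95, 115, 115)
((286.3611145019531, 188.50772094726562), (18.729713439941406, 43.83445739746094), 17.481420516967773) [ 594.36290139 -208.05905598  117.        ]
```

To row units: 15 mm is 0.24, 10 mm is 0.16.

```bash
echo '[[0.0256, 0, 0.16, 0, 85], [0, 0, 0.24, 0, 85], [0, 0, 0.24, 0, 85], [0, 0, 0.24, 0, 85], [0, 0, 0.16, 0, 85], [0, 0, 0.096, 0, 85], [0, 0, 0, 0, 60], [0, 0, 0, 0, 40], [0, 0, 0, 0, 15], [0, 0, 0, 0, 15], [0, 0, 0, 0, 15], [0, 0, 0, 0, 15]]' | python3 nudge.py 30
```

```text
time_s: 4.05
tcp_pos: [590.5, -182.7, 184.7]
eef_rot: [0.0, 0.977, 0.211, 0.0]
force: [0.1, 0.2, 2.7]
width: 24.1
finger_force: 29.2
```

To row units: -15 mm is -0.24, -10 mm is -0.16.

```bash
echo '[[0, 0, 0, 0, 15], [0, 0, 0, 0, 15]]' | python3 nudge.py 40; echo '[[0, 0, -0.08, 0, 15], [0, 0, -0.16, 0, 15], [0, 0, -0.24, 0, 15], [0, 0, -0.24, 0, 15], [0, 0, -0.16, 0, 15], [0, 0, -0.08, 0, 15], [0, 0, 0, 0, 15], [0, 0, 0, 0, 15]]' | python3 nudge.py
python3 - <<'E'
from h import *
for n in("wrist","scene"):
    I=manip.grab_frame(n);cv2.imwrite(f"pics/{n}2.png",I[:,:,::-1])
S=I;W=cv2.imread("pics/wrist2.png")[:,:,::-1]
cv2.imwrite("pics/lift.png",np.hstack([cv2.resize(S[90:210,200:320],(400,400),interpolation=2),cv2.resize(W[100:320,150:370],(400,400),interpolation=2)])[:,:,::-1])
E
```

```text
time_s: 4.3
tcp_pos: [590.5, -182.7, 184.5]
eef_rot: [0.0, 0.977, 0.211, 0.0]
force: [-0.0, -0.4, 3.5]
width: 23.8
finger_force: 38.9
time_s: 5.3
tcp_pos: [590.1, -182.5, 243.7]
eef_rot: [-0.0, 0.977, 0.211, -0.0]
force: [0.2, 0.4, -1.2]
width: 23.6
finger_force: 39.4
```

View pics/lift.png

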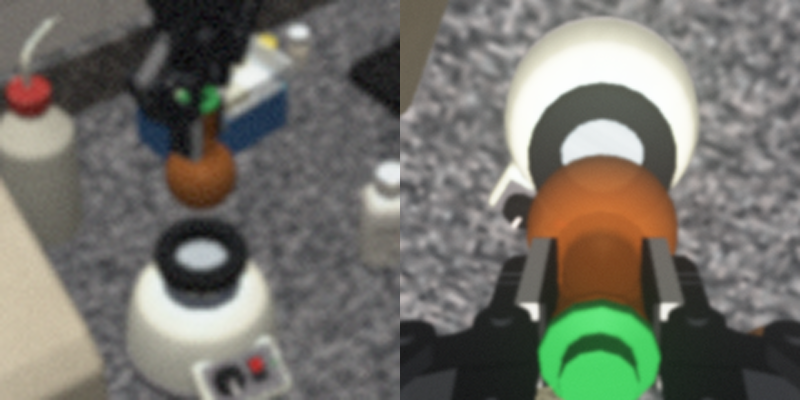

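Held upright on the neck; in the left crop the cradle is up and empty. Now carry it over to the cork ring.

To row units: -26 mm is -0.416, -22 mm is -0.352.

```bash
echo '[[-0.192, 0.128, 0, 0, 15], [-0.32, 0.208, 0, 0, 15], [-0.416, 0.272, 0, 0, 15], [-0.416, 0.272, 0, 0, 15], [-0.416, 0.272, 0, 0, 15], [-0.416, 0.272, 0.16, 0, 15], [-0.416, 0.272, 0.24, 0, 15], [-0.352, 0.224, 0.32, 0, 15], [-0.224, 0.1504, 0.32, 0, 15], [-0.1152, 0.08, 0.32, 0, 15], [0, 0, 0.32, 0, 15], [0, 0, 0.24, 0, 15], [0, 0, 0, 0, 15], [0, 0, 0, 0, 15]]' | python3 nudge.py
cat > m.py <<'E'
from h import *
# wrist: axis of ring + held stopper
s=manip.state();w=manip.camera_info("wrist");I=manip.grab_frame("wrist");cv2.imwrite("pics/w3.png",I[:,:,::-1])
print("tcp",s["tcp_pos"].round(1),"f",s["force"].round(1))
for n in("top","scene"):
    im=manip.grab_frame(n);cv2.imwrite(f"pics/{n}3.png",im[:,:,::-1])
    i=manip.camera_info(n);g=cv2.cvtColor(im,cv2.COLOR_RGB2HSV)
    m=cv2.inRange(g,(0,0,0),(180,255,90));c=proj(i,[588.5,-183,117]);z=np.zeros_like(m);cv2.circle(z,(int(c[0]),int(c[1])),20,255,-1);m&=z
    cn=max(cv2.findContours(m,0,2)[0],key=cv2.contourArea)
    w2=cv2.inRange(g,(0,0,130),(180,80,255));z[:]=0;cv2.circle(z,(round(c[0]),round(c[1])),9,255,-1);mm=cv2.moments(w2&z,True)
    print(n,c.round(1),"rubber",cv2.fitEllipse(cn),plane(i,*cv2.fitEllipse(cn)[0],114).round(1),"hole",mm["m10"]/max(mm["m00"],1),mm["m01"]/max(mm["m00"],1),mm["m00"])
cv2.imwrite("pics/see3.png",np.hstack([cv2.resize(I,(512,384))]) [:,:,::-1])
E
python3 m.py
```

```text
time_s: 7.15
tcp_pos: [459.6, -389.7, 125.0]
eef_rot: [0.0, 0.977, 0.212, 0.0]
force: [0.3, -0.1, -0.7]
width: 23.9
finger_force: 39.4
tcp [ 459.6 -389.7  125. ] f [ 0.3 -0.1 -0.7]
top [278.  162.9] rubber ((277.95269775390625, 163.24295043945312), (27.518476486206055, 28.093952178955078), 43.470542907714844) [ 588.2 -183.1  114. ] hole 277.74226804123714 163.54123711340208 194.0
scene [259.7 165.2] rubber ((260.726318359375, 165.25926208496094), (27.4774227142334, 31.14006805419922), 37.41865539550781) [ 589.2 -186.6  114. ] hole 259.8369565217391 166.16304347826087 92.0
```

View pics/see3.png

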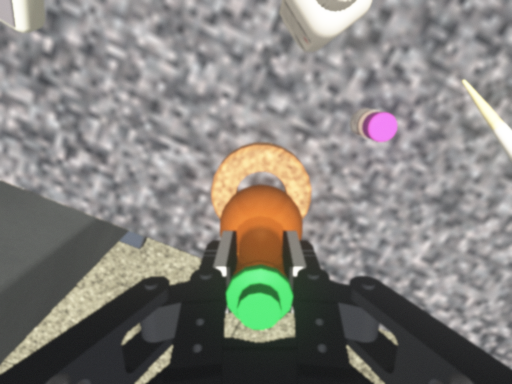

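Wrist view: the ring spans columns 211–312, centred on the held flask at column 261, with its far edge at row 144. I'll check the along-axis offset from that far edge.

Run:
```python
from h import *
s=manip.state();w=manip.camera_info("wrist")
I=cv2.imread("pics/w3.png")[:,:,::-1]
m,b=blobs(I,"cork",(195,130,330,192),30);print(b)
ys,xs=np.nonzero(m)
# upper contour of ring -> points on z=21, circle fit
P=[]
for u in range(218,306,4):
    c=ys[xs==u]
    if len(c):P.append(plane(w,u,c.min()-.5,21)[:2])
P=np.array(P);A=np.c_[2*P,np.ones(len(P))];x=np.linalg.lstsq(A,(P**2).sum(1),rcond=None)[0];print("ring",x[:2],np.sqrt(x[2]+x[:2]@x[:2]))
c=x[:2];print("tool offset to ring",totool(s,[c[0],c[1],87]))
g,b=blobs(I,"green",minA=80);print(b);st=b[0][0]
# stopper top disc: width px -> depth check; center at bottom edge minus half width
print("stopper tool off",totool(s,plane(w,b[0][1][0],st[1]+st[3]-st[2]/2,125-3+31)))
```

```text
[([211, 143, 101, 49, 2391], [261.6, 168.5])]
ring [ 464.16843497 -389.50379691] 37.469650054838766
tool offset to ring [ 4.44059959  1.54414637 38.19344195]
[([225, 265, 69, 65, 3285], [259.0, 296.2])]
stopper tool off [  6.42724924   0.21861737 -27.8069211 ]
```

To row units: 10 mm is 0.16, 8 mm is 0.128.

```bash
echo '[[0, 0, 0.128, 0, 15], [0, 0, 0.16, 0, 15], [0, 0, 0.128, 0, 15], [0, 0, 0.08, 0, 15], [0, 0, 0.048, 0, 15], [0, 0, 0, 0, 15], [0, 0, 0, 0, 15]]' | python3 nudge.py;echo '[[0, 0, 0.016, 0, 15], [0, 0, 0.016, 0, 15], [0, 0, 0, 0, 15]]' | python3 nudge.py
```

```text
time_s: 8.18
tcp_pos: [459.1, -389.8, 90.6]
eef_rot: [0.0, 0.977, 0.211, 0.0]
force: [-0.6, -0.2, -1.2]
width: 23.3
finger_force: 39.4
time_s: 8.55
tcp_pos: [459.2, -389.9, 88.5]
eef_rot: [0.0, 0.977, 0.211, 0.0]
force: [0.9, -0.1, 0.8]
width: 23.8
finger_force: 39.3
```

To row units: 1 mm is 0.016.

```bash
echo '[[0, 0, 0.016, 0, 15], [0, 0, 0, 0, 15], [0, 0, 0, 0, 15]]' | python3 nudge.py
```

```text
time_s: 8.93
tcp_pos: [459.3, -389.9, 87.7]
eef_rot: [0.0, 0.977, 0.211, 0.0]
force: [1.5, -0.8, 4.7]
width: 23.6
finger_force: 39.1
```

To row units: -30 mm is -0.48, -25 mm is -0.4.

```bash
echo '[[0, 0, 0, 0, 26], [0, 0, 0, 0, 30], [0, 0, 0, 0, 40], [0, 0, 0, 0, 60], [0, 0, 0, 0, 85], [0, 0, 0, 0, 85], [0, 0, 0, 0, 85], [0, 0, -0.08, 0, 85], [0, 0, -0.24, 0, 85], [0, 0, -0.4, 0, 85], [0, 0, -0.48, 0, 85], [0, 0, -0.48, 0, 85], [0, 0, -0.32, 0, 85], [0, 0, -0.16, 0, 85], [0, 0, 0, 0, 85]]' | python3 nudge.py
python3 - <<'E'
from h import *
s=manip.state();w=manip.camera_info("wrist");i=manip.camera_info("scene")
I=manip.grab_frame("wrist");S=manip.grab_frame("scene")
cv2.imwrite("pics/rel.png",np.hstack([cv2.resize(I,(400,300)),cv2.resize(S[140:230,300:420],(400,300),interpolation=2)])[:,:,::-1])
a=max(blobs(I,"green",minA=40)[1],key=lambda b:b[0][4]);b=blobs(S,"green",(320,140,380,200))[1];print(a,b)
print(plane(w,*a[1],110),[plane(i,*x[1],110) for x in b],s["tcp_pos"])
E
```

```text
time_s: 10.8
tcp_pos: [459.2, -389.9, 223.2]
eef_rot: [0.001, 0.977, 0.211, 0.0]
force: [0.2, -0.3, -0.6]
width: 85.0
finger_force: 0.0
([245, 176, 30, 31, 715], [259.3, 191.3]) [([354, 161, 9, 9, 57], [357.9, 164.8])]
[ 460.01986822 -390.00327044  110.        ] [array([ 455.9190446, -387.5960356,  110.       ])] [ 459.16498076 -389.8781279   223.19014213]
```

View pics/rel.png

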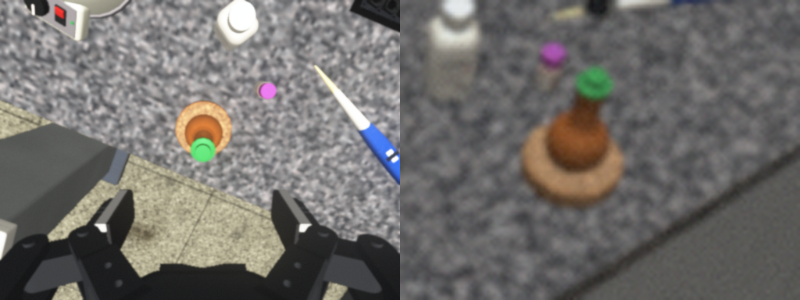

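The green flask stands in the ring. It seems to lean a little in the scene crop, so I'll measure the tilt.

Run:
```python
from h import *
S=manip.grab_frame("scene");T=manip.grab_frame("top");W=manip.grab_frame("wrist");R0=[]
for n,I,win in(("scene",S,(320,140,390,210)),("top",T,(335,190,385,240)),("wrist",W,(200,100,330,260))):
    i=manip.camera_info(n)
    g=blobs(I,"green",win);gb=g[1] and max(g[1],key=lambda b:b[0][4])[1]
    h=cv2.cvtColor(I,cv2.COLOR_RGB2HSV);m=cv2.inRange(h,(3,185,40),(20,255,200));z=np.zeros_like(m);z[win[1]:win[3],win[0]:win[2]]=255;m&=z
    mm=cv2.moments(m,True)
    print(n,"green",gb,"amber",mm["m10"]/max(1,mm["m00"]),mm["m01"]/max(1,mm["m00"]),mm["m00"],"exp stop",proj(i,[458.9,-389.7,109]).round(1),"exp belly",proj(i,[458.9,-389.7,40]).round(1))
    if gb:R0.append(ray(i,*gb))
print(tri(R0),tri(R0[:2]))
```

```text
scene green [357.8, 164.8] amber 350.6470588235294 178.64705882352942 17.0 exp stop [357.6 164. ] exp belly [352.7 182.2]
top green [365.7, 215.0] amber 0.0 0.0 0.0 exp stop [367.5 215.6] exp belly [359.9 216.5]
wrist green [260.5, 191.3] amber 261.3658536585366 170.0 41.0 exp stop [259.5 192.1] exp belly [259.6 171.3]
[ 459.28372777 -389.19982777  105.85511969] [ 459.03528375 -387.79811394  107.14019016]
```

Green is upright: the stopper is within 2 mm of its expected pixels in three views. On to the blue flask.

To row units: -47 mm is -0.752, -40 mm is -0.64.

```bash
echo '[[0.128, -0.32, 0, 0, 85], [0.256, -0.608, 0, 0, 85], [0.32, -0.752, 0, 0, 85], [0.32, -0.752, 0, 0, 85], [0.32, -0.752, 0, 0, 85], [0.32, -0.752, 0, 0, 85], [0.32, -0.752, 0, 0, 85], [0.32, -0.752, 0, 0, 85], [0.32, -0.752, 0, 0, 85], [0.32, -0.752, 0, 0, 85], [0.256, -0.64, 0, 0, 85], [0.1664, -0.4352, 0, 0, 85], [0, 0, 0, 0, 85], [0, 0, 0, 0, 85]]' | python3 nudge.py 40
python3 - <<'E'
from h import *
s=manip.state();w=manip.camera_info("wrist");I=manip.grab_frame("wrist");cv2.imwrite("pics/w4.png",I[:,:,::-1])
b=blobs(I,"blue",minA=80)[1];print(b,[plane(w,*x[1],109) for x in b],totool(s,[443.8,153.5,87]),s["joint_pos"].round(2))
E
```

```text
time_s: 12.8
tcp_pos: [443.0, 153.2, 222.0]
eef_rot: [0.0, 0.977, 0.211, -0.0]
force: [-0.2, 0.3, 0.5]
width: 85.0
finger_force: 0.0
[([244, 173, 31, 31, 727], [259.0, 188.1])] [array([446.0843226 , 154.47965318, 109.        ])] [9.38746393e-01 2.50817959e-02 1.35028617e+02] [ 0.22  0.02 -0.65  1.9   0.01  1.23 -1.58]
```

View pics/w4.png

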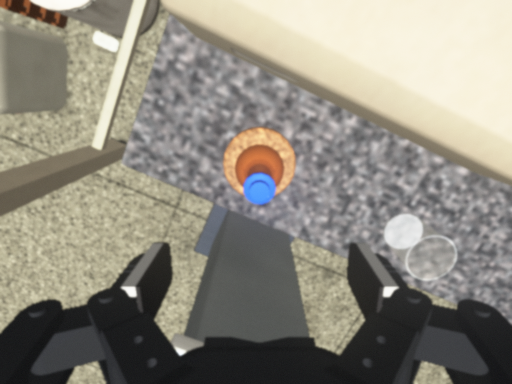

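The blue stopper is at (259,188) and agrees within 2.5 mm. The space around it is clear, so descend and grip.

To row units: 30 mm is 0.48, 1.5 mm is 0.024.

```bash
echo '[[0.024, 0, 0.24, 0, 85], [0, 0, 0.4, 0, 85], [0, 0, 0.48, 0, 85], [0, 0, 0.4, 0, 85], [0, 0, 0.32, 0, 85], [0, 0, 0.192, 0, 85], [0, 0, 0.12, 0, 85], [0, 0, 0, 0, 60], [0, 0, 0, 0, 40], [0, 0, 0, 0, 15], [0, 0, 0, 0, 15], [0, 0, 0, 0, 15], [0, 0, 0, 0, 15], [0, 0, 0, 0, 15]]' | python3 nudge.py 50;  echo '[[0, 0, -0.08, 0, 15], [0, 0, -0.16, 0, 15], [0, 0, -0.4, 0, 15], [0, 0, -0.56, 0, 15], [0, 0, -0.64, 0, 15], [0, 0, -0.4, 0, 15], [0, 0, -0.16, 0, 15], [0, 0, 0, 0, 15], [0, 0, 0, 0, 15]]' | python3 nudge.py
python3 - <<'E'
from h import *
s=manip.state();I=manip.grab_frame("wrist")
T=manip.grab_frame("scene")
cv2.imwrite("pics/lb.png",np.hstack([cv2.resize(I,(400,300)),cv2.resize(T[220:340,100:260],(400,300))])[:,:,::-1])
print(totool(s,[588.6,-183,237]),totool(s,[459,-150,237]))
E
```

```text
time_s: 14.6
tcp_pos: [445.3, 154.4, 88.2]
eef_rot: [-0.0, 0.977, 0.211, 0.0]
force: [0.5, 0.0, 5.9]
width: 23.6
finger_force: 48.5
time_s: 15.72
tcp_pos: [444.3, 154.0, 236.7]
eef_rot: [-0.0, 0.977, 0.211, -0.001]
force: [-1.7, 0.2, -1.4]
width: 23.5
finger_force: 49.2
[ -7.80590854 366.51033113  -0.50142189] [-1.12201414e+02  2.82923943e+02 -2.68613522e-01]
```

View pics/lb.png

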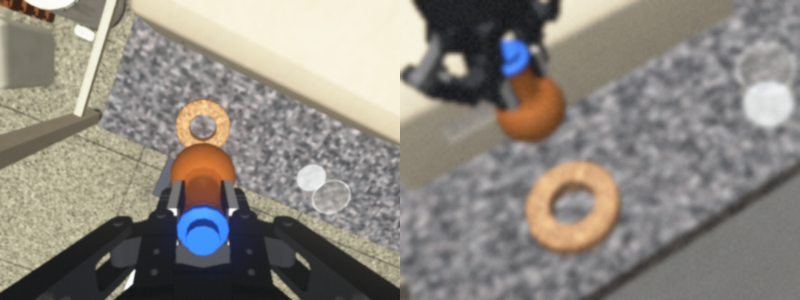

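Blue is held and its ring stayed on the counter. Move along the counter front past the analyser first, then forward to the mixer.

To row units: 40 mm is 0.64, 35 mm is 0.56.

```bash
echo '[[-0.112, 0.288, 0, 0, 15], [-0.224, 0.56, 0, 0, 15], [-0.256, 0.64, 0, 0, 15], [-0.256, 0.64, 0, 0, 15], [-0.256, 0.64, 0, 0, 15], [-0.256, 0.64, 0, 0, 15], [-0.224, 0.56, 0, 0, 15], [-0.144, 0.384, 0, 0, 15], [-0.064, 0.176, 0, 0, 15], [0.16, 0.128, 0, 0, 15], [0.256, 0.208, 0, 0, 15], [0.32, 0.256, 0, 0, 15], [0.32, 0.256, 0, 0, 15], [0.288, 0.224, 0, 0, 15], [0.192, 0.16, 0, 0, 15], [0.1344, 0.1056, 0, 0, 15], [0, 0, 0, 0, 15], [0, 0, 0, 0, 15]]' | python3 nudge.py
cat > k.py <<'E'
from h import *
s=manip.state();w=manip.camera_info("wrist");I=manip.grab_frame("wrist");cv2.imwrite("pics/w5.png",I[:,:,::-1])
print(totool(s,[588.7,-183,184]))
h=cv2.cvtColor(I,cv2.COLOR_RGB2HSV)
m=cv2.inRange(h,(0,0,0),(180,255,110));z=np.zeros_like(m);z[90:330,170:360]=255;m&=z
e=proj(w,[588.7,-183,119]);print("expected ring centre px",e)
cv2.imwrite("pics/w5c.png",np.hstack([cv2.resize(I[60:300,130:390],(433,400)),cv2.resize(cv2.merge([m]*3)[60:300,130:390],(366,400))])[:,:,::-1])
E
python3 k.py
```

```text
time_s: 18.08
tcp_pos: [589.2, -182.3, 237.8]
eef_rot: [-0.0, 0.977, 0.211, -0.0]
force: [0.2, 0.3, -0.3]
width: 23.3
finger_force: 49.2
[-0.72809449  0.48431186 53.8327189 ]
expected ring centre px [259.52919446 190.78750343]
```

View pics/w5c.png

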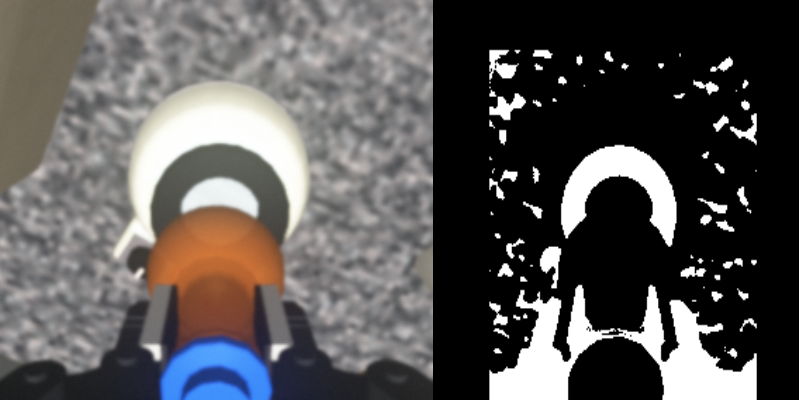

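The cradle ring's centre and the held flask line up, at column 261–262. Descend, slowly at the end.

To row units: 12 mm is 0.192, 9 mm is 0.144.

```bash
echo '[[0, 0.008, 0.128, 0, 15], [0, 0, 0.192, 0, 15], [0, 0, 0.192, 0, 15], [0, 0, 0.144, 0, 15], [0, 0, 0.08, 0, 15], [0, 0, 0.048, 0, 15], [0, 0, 0, 0, 15], [0, 0, 0, 0, 15]]' | python3 nudge.py 60; for i in 1; do :; done; echo '[[0, 0, 0.016, 0, 15], [0, 0, 0.016, 0, 15], [0, 0, 0, 0, 15], [0, 0, 0, 0, 15]]' | python3 nudge.py; echo '[[0, 0, 0.016, 0, 15], [0, 0, 0.016, 0, 15], [0, 0, 0, 0, 15], [0, 0, 0, 0, 15]]' | python3 nudge.py
```

```text
time_s: 19.12
tcp_pos: [589.8, -183.2, 189.2]
eef_rot: [0.0, 0.977, 0.211, 0.0]
force: [0.6, -0.5, -0.8]
width: 23.4
finger_force: 58.7
time_s: 19.62
tcp_pos: [589.6, -183.2, 186.8]
eef_rot: [0.0, 0.977, 0.211, -0.0]
force: [0.4, 0.0, -1.8]
width: 23.1
finger_force: 58.7
time_s: 20.12
tcp_pos: [589.9, -183.4, 185.2]
eef_rot: [0.0, 0.977, 0.211, 0.0]
force: [1.0, -1.5, 3.9]
width: 23.1
finger_force: 58.4
```

To row units: 1.5 mm is 0.024.

```bash
echo '[[0, 0, 0.024, 0, 15], [0, 0, 0.024, 0, 15], [0, 0, 0, 0, 15], [0, 0, 0, 0, 15]]' | python3 nudge.py; echo '[[0, 0, 0.024, 0, 15], [0, 0, 0.024, 0, 15], [0, 0, 0, 0, 15], [0, 0, 0, 0, 15]]' | python3 nudge.py
```

```text
time_s: 20.62
tcp_pos: [589.7, -183.3, 182.0]
eef_rot: [0.0, 0.977, 0.211, 0.0]
force: [0.9, -2.2, 5.4]
width: 23.1
finger_force: 58.3
time_s: 21.12
tcp_pos: [589.9, -183.3, 179.3]
eef_rot: [0.0, 0.977, 0.211, 0.0]
force: [1.1, -2.0, 5.9]
width: 23.1
finger_force: 58.3
```

To row units: 1.5 mm is 0.024.

```bash
echo '[[0, 0, 0.024, 0, 15], [0, 0, 0.024, 0, 15], [0, 0, 0, 0, 15], [0, 0, 0, 0, 15], [0, 0, 0, 0, 15]]' | python3 nudge.py
python3 - <<'E'
from h import *
f=[]
for k in range(4):
    S=manip.grab_frame("scene");T=manip.grab_frame("top");s=manip.state();f.append(np.r_[s["tcp_pos"],s["force"]])
print(np.mean(f,0).round(1))
W=manip.grab_frame("wrist")
cv2.imwrite("pics/fin.png",np.hstack([cv2.resize(S[90:230,190:400],(450,300),interpolation=2),cv2.resize(W,(350,300))])[:,:,::-1])
for c,I,n,win,z in(("violet",S,"scene",(335,145,360,165),39.2),("green",S,"scene",(320,140,390,210),108),("green",T,"top",(335,190,385,240),108)):
    print(c,[plane(manip.camera_info(n),*b[1],z).round(1) for b in blobs(I,c,win)[1]])
E
```

```text
time_s: 21.75
tcp_pos: [590.0, -183.3, 176.6]
eef_rot: [0.0, 0.977, 0.211, 0.001]
force: [0.1, -1.7, 8.1]
width: 22.8
finger_force: 58.2
[ 590.  -183.3  176.6    0.7   -1.7    7.7]
violet [array([ 542.5, -440.5,   39.2])]
green [array([ 457.3, -389.5,  108. ])]
green [array([ 457.2, -388.5,  108. ])]
```

View pics/fin.png

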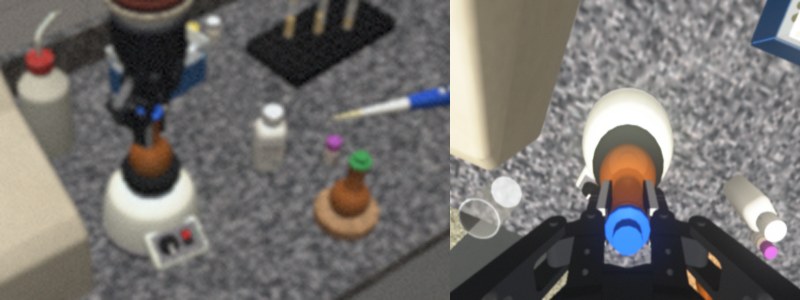

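Blue is seated in the cradle with the ring low on the housing; green stands in its ring and nothing else has moved. Force (about 8.7 N with the flask's weight) and position (about 8.5 mm) both put it past half travel. I'll add a slight margin and hand in.

To row units: 0.8 mm is 0.0128.

```bash
echo '[[0, 0, 0.0128, 0, 15], [0, 0, 0, 0, 15], [0, 0, 0, 0, 15], [0, 0, 0, 0, 15]]' | python3 nudge.py; python3 -c "
from station import manip
print(manip.job_done())"
```

```text
time_s: 22.7
tcp_pos: [590.1, -183.3, 175.8]
eef_rot: [0.0, 0.977, 0.211, 0.001]
force: [0.3, -2.0, 8.9]
width: 23.1
finger_force: 58.2
the job is handed in; nothing more can be done
None
```

The job is handed in at 22.7 s: the green flask stands upright and released in the formerly empty cork ring, and the blue flask is gripped in the mixer cradle, pressed down about 9 of 12 mm (estimated from tool height and force). The beaker, bottle and vial were not touched.

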